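# Stow the ear defenders on the swing-out bar

## Task

Put the ear defenders away: swing the wooden hanging bar out from under its little shelf until it stands square to the shelf, hang the ear defenders astride the bar by their headband and let go of them, then swing the bar all the way back home under the shelf until it stops, with the ear defenders hanging on it. Leave the wooden cups, the jar and the other loose things on the bench where they are.

Things in the scene. Friction and masses are not known exactly. Their poses are not given: they have to be found in the camera images.
- stand: fixed hanger stand: steel foot 130 x 130 x 10 mm, round post 30 mm thick, on top a wooden shelf 160 x 100 x 15 mm, underside 245 mm above the table, with a pot of brushes and a carton on it (up to 405 mm). Origin on the table on the post's axis, z up. In its frame the shelf covers x -140 to +20 mm, y -50 to +50 mm; the bar when home points along -x
- bar (a joint): swing angle of the hanging bar about the post's vertical axis, rad. 0 = fully home (its stop), lying under the shelf along the stand's -x; grows as the bar swings out towards the stand's -y; 1.57 = square to the shelf, stop at 1.6. Slightly stiff: the bar stays where it is left
- bar_mid (a point): point on the axis of the hanging bar, 130 mm from the post's axis, 165 mm above the table. The bar is a level flat wooden rail 38 mm wide, 16 mm thick, its flat top 173 mm above the table, free from 20 to 260 mm from the post's axis. Axes turn with the bar: -x along the bar to its free end, z up
- bar_tip (a point): point on the bar's axis at its free end, 260 mm from the post's axis, 165 mm above the table, where it turns up (upturned end 12 x 38 mm, its top 30 mm above the bar's axis). When home it sticks out 120 mm past the shelf's end
- muffs: ear defenders: two grey ear cups with black cushions (each 60 x 41 x 76 mm) joined by an arched steel headband 22 mm wide with a black padded crown; 168 mm wide, 60 mm deep, 158 mm tall, 0.26 kg, standing upright on the cups. Origin on the table midway between the cups; x from cup to cup, y across the band, z up. Gap between the cushions 86 mm
- muffs_crown (a point): underside of the headband at the top of the arch, 146 mm above the ear defenders' origin; axes as muffs. The padded crown here is 24 mm wide (along y), 44 mm long (along x), flat underneath, and reaches 12 mm above this point
- cup_a: plain turned light-wood drinking cup, barrel-shaped, 80 mm wide at the belly, 85 mm tall, open top, standing upright; origin at the centre of its underside; a bystander to be left where it is
- cup_b: plain turned light-wood drinking cup, barrel-shaped, 80 mm wide at the belly, 85 mm tall, open top, standing upright; origin at the centre of its underside; a bystander to be left where it is
- cup_c: plain turned light-wood drinking cup, barrel-shaped, 80 mm wide at the belly, 85 mm tall, open top, standing upright; origin at the centre of its underside; a bystander to be left where it is
- cup_d: plain turned light-wood drinking cup, barrel-shaped, 80 mm wide at the belly, 85 mm tall, open top, standing upright; origin at the centre of its underside; a bystander to be left where it is
- jar: amber glass jar with black lid, 72 mm wide, 95 mm tall; origin at the centre of its underside; a bystander
- bowl_blank: solid turned wooden bowl blank, 120 mm wide, 50 mm tall; origin at the centre of its underside; a bystander
- block: cork sanding block 110 x 65 x 30 mm, long side along its x; origin at the centre of its underside; a bystander
Not all that is in view belongs to the job. Of the things shaped like the muffs, the grey one is meant.

How it is judged (in metres and radians):
On the way, in this order (a step that is already met when the one before it is completed fails the run):
1. the bar is swung out, at least 1.25 rad from home (value of joint bar above 1.25 rad), for 0.2 s.
2. the ear defenders hang astride the swung-out bar and the fingers have let go of them (value of joint bar above 1 rad and y of muffs_crown in the frame of bar_mid between -0.02 and 0.02 m and z of muffs_crown in the frame of bar_mid between 0 and 0.02 m and x of muffs_crown in the frame of bar_mid between -0.125 and 0.09 m and angle between muffs's own z axis and vertical below 0.35 rad and angle between the y axis of muffs and the x axis of bar_mid, either way round below 0.9 rad and contact force between the fingers and muffs below 0.2 N), for 0.3 s.
At the end, for the whole second after the job is handed in: Bar within 0.1 rad of its home stop; ear defenders hanging on it released: band centre within 20 mm sideways of the bar's axis, 0 to 20 mm above it, 40 to 255 mm from the post's axis, upright within 0.35 rad, across the bar within 0.9 rad (value of joint bar below 0.1 rad and y of muffs_crown in the frame of bar_mid between -0.02 and 0.02 m and z of muffs_crown in the frame of bar_mid between 0 and 0.02 m and x of muffs_crown in the frame of bar_mid between -0.125 and 0.09 m and angle between muffs's own z axis and vertical below 0.35 rad and angle between the y axis of muffs and the x axis of bar_mid, either way round below 0.9 rad and contact force between the fingers and muffs below 0.2 N); the robot touches nothing.
It fails at once if a bystander (cup, jar, bowl blank or block) moved more than 30 mm (distance of any of cup_a, cup_b, cup_c, cup_d, jar, bowl_blank, block from where it was at the start of the episode above 0.03 m).
It also fails if it takes over 72 s, if anything falls off the work surface, if the arm or the gripper's body presses on something with over 40 N, if the wrist force passes 120 N, or if a joint passes its speed limit or range.

## Robot

A 7-joint arm with a two-finger parallel gripper is mounted at the origin on the work surface. World frame = base frame: x ahead of the robot, y to its left, z up, the work surface at z = 0. Lengths are in mm, angles in rad, forces in N, time in s.
With the tool pointing down it reaches from about 400 to 900 mm from the base axis. Payload 5.5 kg.
Tool frame: the origin (TCP) lies midway between the tips of the shut fingers; the grasp point (between the pads) lies 19 mm behind it; z points along the fingers, y is the line along which they close (so a half turn about z gives the same grasp; the last joint's range is limited). The gripper opens to 92 mm and grips with 3 to 60 N. Pads are 19 mm wide; open, the fingers measure 130 mm over their backs; the gripper's body (75 mm by 190 mm) begins 47 mm behind the grasp point.
Start: joints at [-0.908, 0.501, -0.427, 1.55, 0.221, 1.138, -0.21], TCP at [252.965, 598.756, 226.729] pointing down, gripper open.
Joint ranges: [-2.88, 2.88], [-0.31, 2.03], [-1.54, 1.56], [0.2, 2.42], [-1.41, 4.55], [0.19, 2.02], [-2.57, 2.57]. Speed limits (rad/s): [2.57, 2.57, 3.14, 3.14, 3.14, 3.14, 3.14].

## Interface

Orientations are given as a rotation vector (axis times angle).
In Python, from plant import ctrl gives the robot as it stands.
- The arm moves only by the shell command python3 -m inch 'ROWS' [FORCE]. ROWS is JSON, a list of rows, each an object with "offset": the shift along the tool's x, y, z in m, a list of three; "twist": the turn about the tool's z in degrees; "jaw": the closure, from 0 (fully open) to 1 (shut). In form: [{"offset": [tx, ty, tz], "twist": twist, "jaw": jaw}, ...]. A call has 1 to 8 rows; each row is the pose to reach, as a shift and turn from the pose commanded when the call began, along the tool's axes at that moment; what a row does not reach only later rows make up. A row lasts 1/10 s, in which the tool goes at most 50 mm and 8.59 degrees, less where a joint would pass 70% of its speed; a pose out of reach is approached as far as the arm can. A call with a gripper value outside its range is refused whole. The fingers move at their own pace and stop on an object; FORCE is the grip in N (left out, the last holds). Time passes only in rows, so rows that repeat a pose let the fingers close. It gives the time, the measured TCP pose, the force, the opening and the grip force at its end, in the units of the state.
- ctrl.get_obs(): the state, without advancing time (a new reading comes with each control period).
- ctrl.snapshot(name): name is "scene" or "top" or "wrist"; returns a dict with "image" (480x640x3 uint8, blue, green, red), "fov_y" (degrees; the focal length in pixels is half the picture's height over the tangent of half this angle, whatever the lens; pixels are square), "cx", "cy" (the principal point, pixels), "D" ([k1, k2, p1, p2, k3] as OpenCV has them; the pictures are not rectified), "extrinsics" (4x4, takes a point from camera to world coordinates). Camera axes: x right, y down, z forward; pixel columns grow to the right and rows downward; lengths in mm; the calibration is good to about 2 mm. A picture is of the moment at which its call begins. There is no depth.
- ctrl.sign_off(): hands the job in; it is judged then, once.
The state is a dict: "clock": time; "joint_pos": joint angles; "qd": joint speeds; "joint_torque": joint torques, N m; "position": TCP position; "eef_rot": TCP orientation; "wrist_force": force on the tool from outside, world axes, zero at the start; "wrist_torque": the same for the moment, N m; "width": finger opening in mm; "grip_force": force on a finger pad.
Only numpy, scipy, OpenCV 4.12 (cv2) and the standard library are available. Lean on these libraries where they do the work, as an engineer would, in place of code of your own. Each camera call takes 0.05 s, during which the arm holds its last target. There are 200 camera calls.

## Working session

There is one attempt and no reset: what is moved stays moved. The work goes in short steps, Python scripts to look and compute and a shell command to move; the robot and the scene stay as the last step left them, time stands still between calls to the robot, and variables do not carry over. Pictures are saved under pics/ and viewed, at most 12 in all, crops included, and the job is handed in when it is done.

```bash
ls; mkdir -p pics; cat > h.py <<'E'
import numpy as np, cv2
from plant import ctrl
from scipy.spatial.transform import Rotation as R
def snap(n,f=None):
    s=ctrl.snapshot(n)
    if f: cv2.imwrite('pics/'+f,s['image'])
    return s
def K(s):
    f=240/np.tan(np.radians(s['fov_y'])/2); return np.array([[f,0,s['cx']],[0,f,s['cy']],[0,0,1.]])
def ray(s,uv):
    p=cv2.undistortPoints(np.array([[uv]],float),K(s),np.array(s['D'],float))[0,0]
    E=np.array(s['extrinsics']); return E[:3,3],E[:3,:3]@np.array([p[0],p[1],1])
def at_z(s,uv,z):
    o,d=ray(s,uv); return o+d*(z-o[2])/d[2]
def proj(s,P):
    E=np.linalg.inv(np.array(s['extrinsics'])); P=np.atleast_2d(np.array(P,float))
    return cv2.projectPoints(P,cv2.Rodrigues(E[:3,:3])[0],E[:3,3],K(s),np.array(s['D'],float))[0][:,0]
def tri(l):
    A=np.zeros((3,3));b=np.zeros(3)
    for s,uv in l:
        o,d=ray(s,uv); d=d/np.linalg.norm(d); M=np.eye(3)-np.outer(d,d); A+=M;b+=M@o
    return np.linalg.solve(A,b)
E
python3 - <<'E'
from h import *
import pickle
D={}
for n in ['scene','top','wrist']:
    D[n]=snap(n,n+'0.png'); print(n,D[n]['fov_y'],np.round(D[n]['extrinsics'],2).tolist())
pickle.dump(D,open('d.pkl','wb'))
o=ctrl.get_obs(); print({k:np.round(v,3).tolist() for k,v in o.items()})
E
```

```text
pics
scene 56.21998782661453 [[-0.13, 0.51, -0.85, 1415.42], [0.99, 0.09, -0.1, 30.36], [0.02, -0.85, -0.52, 650.83], [0.0, 0.0, 0.0, 1.0]]
top 57.15973230309064 [[-0.02, -0.99, 0.14, 442.36], [-1.0, 0.02, 0.02, -62.06], [-0.02, -0.14, -0.99, 1099.93], [0.0, 0.0, 0.0, 1.0]]
wrist 67.86373219052896 [[0.39, 0.88, 0.27, 177.78], [0.92, -0.37, -0.12, 629.41], [-0.0, 0.3, -0.96, 382.57], [0.0, 0.0, 0.0, 1.0]]
{'clock': 0.15, 'joint_pos': [-0.908, 0.502, -0.427, 1.551, 0.221, 1.138, -0.21], 'qd': [0.002, -0.005, -0.002, -0.005, 0.003, -0.001, -0.002], 'joint_torque': [-0.006, -56.71, -5.825, -27.946, -0.069, 0.026, 0.0], 'position': [252.826, 598.235, 225.913], 'eef_rot': [-0.624, -3.079, 0.002], 'wrist_force': [-0.199, -0.041, -0.404], 'wrist_torque': [-0.018, -0.075, 0.02], 'grip_force': 0.0, 'width': 91.645}
```

View pics/scene0.png

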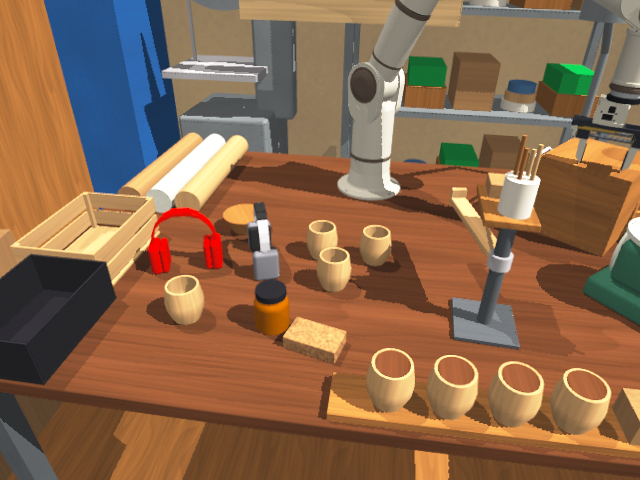

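View pics/top0.png

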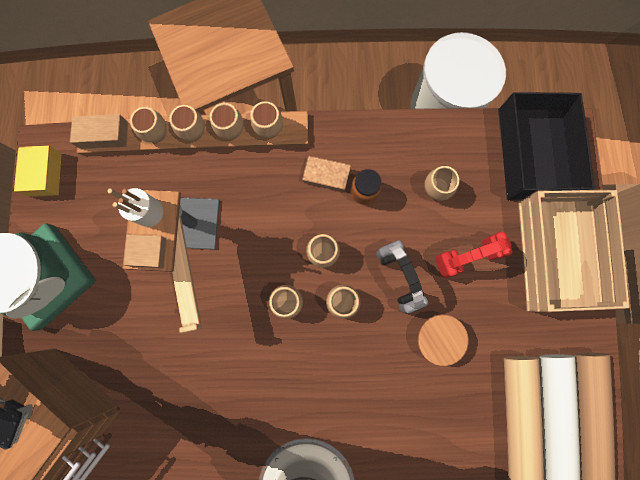

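Candidates: grey muffs at (404,275) top / (262,240) scene, and the red set at (474,254) top / (186,238) scene. I choose the grey one and will check it in a close crop. The bar tip is at (188,328) top / (459,192) scene.

```bash
python3 - <<'E'
import cv2
a=cv2.imread('pics/top0.png'); b=cv2.imread('pics/scene0.png')
m=cv2.hconcat([cv2.resize(a[180:340,110:230],None,fx=3.3,fy=3.3,interpolation=2)[:528,:396],cv2.resize(a[225:325,365:440],None,fx=5.28,fy=5.28,interpolation=2)[:528,:396]])
cv2.imwrite('pics/c1.png',m)
m=cv2.hconcat([cv2.resize(b[180:350,440:550],None,fx=3.5,fy=3.5,interpolation=2)[:595,:385],cv2.resize(b[190:290,230:300],None,fx=5.9,fy=5.95,interpolation=2)[:595,:413]])
cv2.imwrite('pics/c2.png',m)
E
```

```text
(no output)
```

View pics/c1.png

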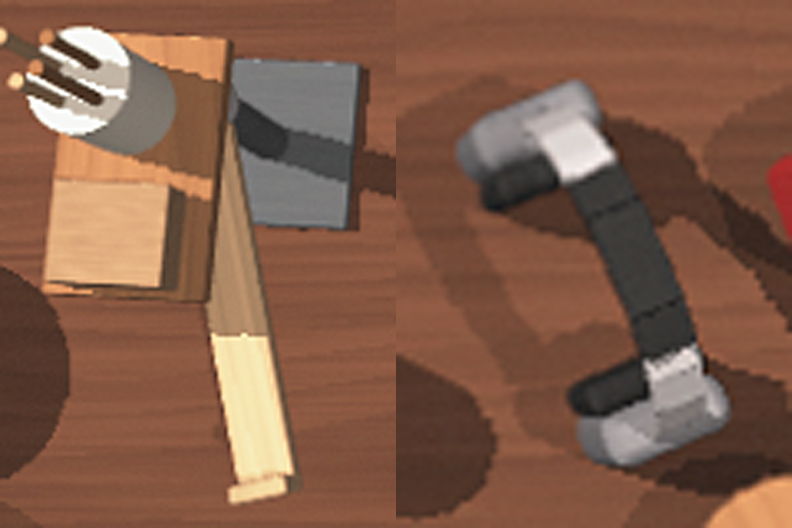

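View pics/c2.png

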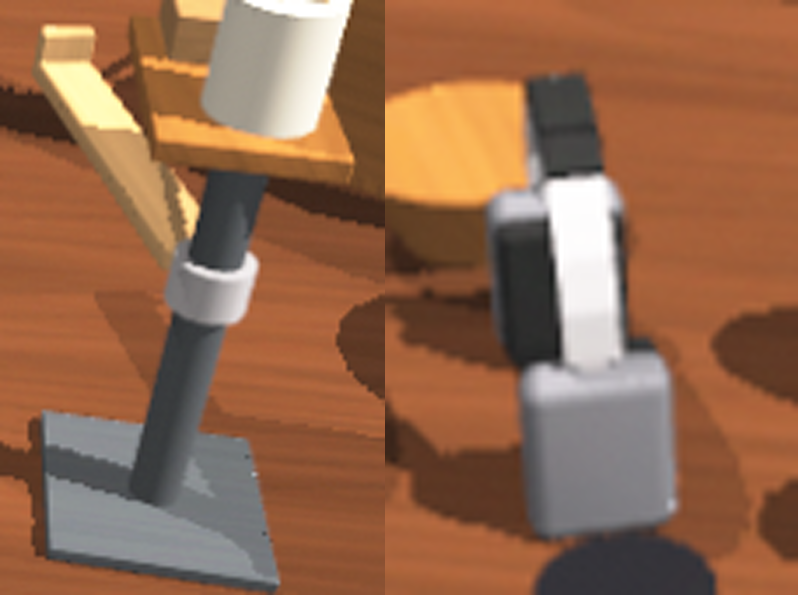

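```bash
python3 - <<'E'
from h import *
import pickle
from scipy.optimize import least_squares
D=pickle.load(open('d.pkl','rb')); t,s=D['top'],D['scene']
tc=lambda u,v:(110+u/3.3,180+v/3.3)
sc=lambda u,v:(440+u/3.5,180+v/3.5)
ob=[(t,tc(360,64),(65,-65,10)),(t,tc(350,229),(-65,-65,10)),
(t,tc(232,39),(20,-50,260)),(t,tc(207,299),(-140,-50,260)),(t,tc(43,292),(-140,50,260)),
(s,sc(42,412),(-65,-65,10)),(s,sc(247,440),(-65,65,10)),(s,sc(278,580),(65,65,10)),(s,sc(48,551),(65,-65,10)),
(s,sc(155,158),(20,-50,260)),(s,sc(353,160),(20,50,260))]
def W(p,P): 
    c,S=np.cos(p[2]),np.sin(p[2]); return [p[0]+c*P[0]-S*P[1],p[1]+S*P[0]+c*P[1],P[2]]
f=lambda p:np.concatenate([proj(a,W(p,P))[0]-uv for a,uv,P in ob])
best=min((least_squares(f,[600,250,y],loss='soft_l1') for y in np.arange(-3,3,1)),key=lambda r:r.cost)
print(best.x,np.round(f(best.x).reshape(-1,2),1).tolist())
tip=tri([(t,tc(258,488)),(s,sc(68,33))]); print('tip',tip,at_z(t,tc(258,488),195))
d=tip[:2]-best.x[:2]; print(np.hypot(*d), 'bar', np.arctan2(d[1],d[0])-best.x[2]-np.pi)
mc=lambda u,v:(365+(u-396)/5.28,225+v/5.28)
ms=lambda u,v:(230+u/5.9-385/5.9,190+v/5.95)
print('crown',at_z(t,mc(640,258),158), tri([(t,mc(640,258)),(s,ms(562,115))]))
a,b=at_z(t,mc(580,150),110),at_z(t,mc(678,385),110); print(a,b,(a+b)/2,np.arctan2(*(b-a)[1::-1]))
for n,uv in dict(cupA=(322,250),cupB=(286,302),cupC=(343,302),cupD=(442,182)).items(): print(n,at_z(t,uv,85)[:2])
print('jar',at_z(t,(368,183),95),'blank',at_z(t,(443,339),50),'block',at_z(t,(327,172),30))
o=ctrl.get_obs(); print(np.round(R.from_rotvec(o['eef_rot']).as_matrix(),3))
E
```

```text
[ 6.53732392e+02  2.79383710e+02 -6.99577544e-02] [[0.4, -1.4], [-0.7, -1.1], [-0.4, -1.7], [-0.5, -0.3], [0.1, -0.8], [-0.7, -2.3], [0.1, -2.0], [0.5, -0.6], [-0.5, -2.4], [-0.4, -7.4], [0.6, -1.5]]
tip [396.25244752 229.05260257 187.95452557] [396.61525159 227.01339298 195.        ]
262.35308640016314 bar -6.0201859124902075
crown [ 500.16742757 -240.72837171  158.        ] [ 500.65364319 -241.6487838   145.72016681]
[ 549.96291373 -226.23836877  110.        ] [ 448.94856442 -263.55468648  110.        ] [ 499.45573907 -244.89652762  110.        ] -2.787726502261333
cupA [564.87571526 -50.16734292]
cupB [446.75504422  34.90856355]
cupC [444.05113758 -95.5876881 ]
cupD [ 721.03217508 -339.25504707]
jar [ 719.52510991 -161.7130656    95.        ] blank [ 351.57540916 -329.73858299   50.        ] block [768.48695854 -66.34774269  30.        ]
[[-0.921  0.389 -0.001]
 [ 0.389  0.921 -0.001]
 [ 0.    -0.002 -1.   ]]
```

Crops confirm the grey muffs: pad crown at (411,274) top. The stand is at (654,279), yaw -0.07, and the bar stands at about 0.26 rad. Next I plan the push waypoints.

```bash
cat >> h.py <<'E'
ST=np.array([654.,279.]); YAW=-0.07
def barpt(th,r,off):  # off >0: home side (trailing when swinging out)
    a=YAW+np.pi+th; return ST+r*np.array([np.cos(a),np.sin(a)])-off*np.array([-np.sin(a),np.cos(a)])
def rows(targets):  # world xyz mm -> tool offsets m
    o=ctrl.get_obs(); M=R.from_rotvec(o['eef_rot']).as_matrix()
    for p in targets: print(np.round(p,0),np.round(M.T@(np.array(p)-o['position'])/1000,3).tolist())
def yaw():
    M=R.from_rotvec(ctrl.get_obs()['eef_rot']).as_matrix(); return np.degrees(np.arctan2(M[1,1],M[0,1]))
E
python3 - <<'E'
from h import *
print(yaw()); p=barpt(.263,232,75); rows([[*p,290],[*p,145]])
E
python3 -m inch '[{"offset":[0,0,-0.06],"twist":-8,"jaw":1},{"offset":[0,0,-0.06],"twist":-16,"jaw":1},{"offset":[0,0,-0.06],"twist":-24,"jaw":1},{"offset":[0,0,-0.06],"twist":-32,"jaw":1},{"offset":[0,0,-0.06],"twist":-40,"jaw":1},{"offset":[0,0,-0.06],"twist":-45,"jaw":1}]' 20
python3 - <<'E'
from h import *
print(yaw(),ctrl.get_obs()['joint_pos']); p=barpt(.263,232,75); rows([[*p,290],[*p,145]])
E
```

```text
67.09745195897027
[412. 308. 290.] [-0.259, -0.205, -0.064]
[412. 308. 145.] [-0.259, -0.205, 0.081]
clock: 0.75
position: [253.0, 598.4, 286.3]
eef_rot: [0.61, -3.081, 0.001]
wrist_force: [-0.4, 0.3, -0.8]
width: 48.4
grip_force: 0.0
112.37958982609953 [-0.79524673  0.48301823 -0.59626356  1.47744298  0.27668517  1.26679426
  0.53996065]
[412. 308. 290.] [-0.036, -0.329, -0.004]
[412. 308. 145.] [-0.037, -0.329, 0.141]
```

```bash
python3 -m inch '[{"offset":[-0.036,-0.329,-0.004],"twist":0,"jaw":1},{"offset":[-0.036,-0.329,-0.004],"twist":0,"jaw":1},{"offset":[-0.036,-0.329,-0.004],"twist":0,"jaw":1},{"offset":[-0.036,-0.329,-0.004],"twist":0,"jaw":1},{"offset":[-0.036,-0.329,-0.004],"twist":0,"jaw":1},{"offset":[-0.036,-0.329,-0.004],"twist":0,"jaw":1},{"offset":[-0.036,-0.329,-0.004],"twist":0,"jaw":1},{"offset":[-0.036,-0.329,-0.004],"twist":0,"jaw":1}]'
python3 -m inch '[{"offset":[0,0,0.05],"twist":0,"jaw":1},{"offset":[0,0,0.1],"twist":0,"jaw":1},{"offset":[0,0,0.141],"twist":0,"jaw":1},{"offset":[0,0,0.141],"twist":0,"jaw":1},{"offset":[0,0,0.141],"twist":0,"jaw":1}]'
python3 - <<'E'
from h import *
print(yaw(),ctrl.get_obs()['joint_pos'])
snap('scene','s1.png')
o=ctrl.get_obs()['position']
rows([[*barpt(t,232,20+19),145] for t in np.linspace(.25,1.52,9)])
E
```

```text
clock: 1.55
position: [413.3, 301.7, 290.4]
eef_rot: [-0.588, 3.086, -0.005]
wrist_force: [1.1, 0.2, -0.9]
width: 0.5
grip_force: 0.0
clock: 2.05
position: [409.4, 308.2, 150.0]
eef_rot: [0.604, -3.081, -0.0]
wrist_force: [0.2, 0.3, 0.3]
width: 0.6
grip_force: 0.0
112.16869978444646 [-0.2909329   0.36220304 -0.48548614  1.96073607  0.21652173  0.87047738
  1.06740669]
[419. 276. 145.] [0.005, -0.034, 0.006]
[422. 239. 145.] [0.016, -0.069, 0.006]
[432. 203. 145.] [0.021, -0.106, 0.006]
[446. 168. 145.] [0.02, -0.144, 0.006]
[466. 137. 145.] [0.013, -0.18, 0.006]
[491. 109. 145.] [0.001, -0.216, 0.006]
[520.  85. 145.] [-0.017, -0.248, 0.006]
[553.  67. 145.] [-0.04, -0.278, 0.006]
[587.  53. 145.] [-0.067, -0.303, 0.006]
```

View pics/s1.png

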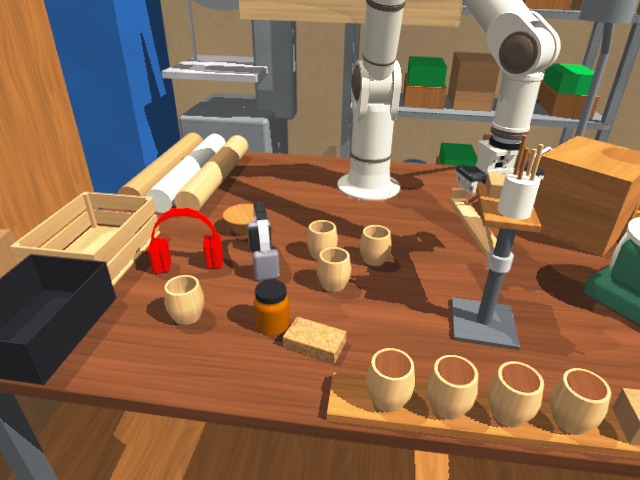

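The closed fingers are at about (478,180), on the home side of the bar tip at (460,195), clear of it. Pushing.

```bash
python3 -m inch '[{"offset":[0.003,-0.018,0.006],"twist":0,"jaw":1},{"offset":[0.005,-0.034,0.006],"twist":0,"jaw":1},{"offset":[0.011,-0.052,0.006],"twist":0,"jaw":1},{"offset":[0.016,-0.069,0.006],"twist":0,"jaw":1},{"offset":[0.019,-0.088,0.006],"twist":0,"jaw":1},{"offset":[0.021,-0.106,0.006],"twist":0,"jaw":1},{"offset":[0.021,-0.125,0.006],"twist":0,"jaw":1},{"offset":[0.02,-0.144,0.006],"twist":0,"jaw":1}]'
python3 - <<'E'
from h import *
rows([[*barpt(t,232,20+19),145] for t in np.linspace(.726,1.52,9)])
E
```

```text
clock: 2.9
position: [448.2, 167.5, 147.1]
eef_rot: [-0.602, 3.077, 0.002]
wrist_force: [-0.9, 0.9, -0.8]
width: 0.9
grip_force: 0.4
[446. 168. 145.] [0.001, 0.002, 0.002]
[458. 148. 145.] [-0.002, -0.022, 0.002]
[472. 130. 145.] [-0.008, -0.044, 0.002]
[488. 112. 145.] [-0.016, -0.066, 0.002]
[505.  97. 145.] [-0.026, -0.087, 0.002]
[524.  83. 145.] [-0.038, -0.107, 0.002]
[544.  71. 145.] [-0.052, -0.126, 0.002]
[565.  61. 145.] [-0.068, -0.143, 0.003]
[587.  53. 145.] [-0.086, -0.158, 0.003]
```

```bash
python3 -m inch '[{"offset":[-0.002,-0.022,0],"twist":0,"jaw":1},{"offset":[-0.008,-0.044,0],"twist":0,"jaw":1},{"offset":[-0.016,-0.066,0],"twist":0,"jaw":1},{"offset":[-0.026,-0.087,0],"twist":0,"jaw":1},{"offset":[-0.038,-0.107,0],"twist":0,"jaw":1},{"offset":[-0.052,-0.126,0],"twist":0,"jaw":1},{"offset":[-0.068,-0.143,0],"twist":0,"jaw":1},{"offset":[-0.086,-0.158,0],"twist":0,"jaw":1}]'
python3 -m inch '[{"offset":[0,0,0],"twist":0,"jaw":1},{"offset":[0,0,0],"twist":0,"jaw":1},{"offset":[0,0,0],"twist":0,"jaw":1}]'
python3 - <<'E'
from h import *
print(yaw()); snap('top','t1.png'); rows([[590,53,145],[550,50,145]])
E
```

```text
clock: 3.7
position: [587.6, 52.4, 147.3]
eef_rot: [-0.6, 3.079, -0.0]
wrist_force: [-1.3, -0.1, -0.0]
width: 0.5
grip_force: 0.4
clock: 4.0
position: [584.5, 53.4, 145.0]
eef_rot: [-0.603, 3.082, 0.0]
wrist_force: [-0.2, 0.6, -0.1]
width: 0.6
grip_force: 0.0
112.15670470656474
[590  53 145] [-0.005, -0.002, -0.0]
[550  50 145] [0.033, 0.01, -0.0]
```

View pics/t1.png

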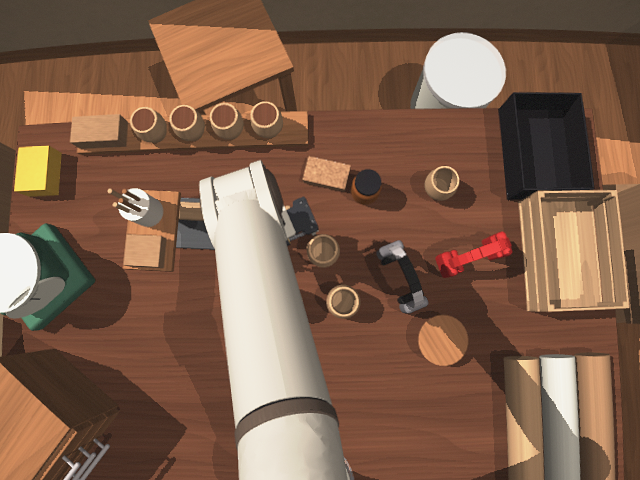

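The bar is swung out, with its root visible at (192,210), and the hand occludes the rest. Backing off, rising and heading for the muffs.

```bash
python3 -m inch '[{"offset":[0.035,0.01,0],"twist":0,"jaw":1},{"offset":[0.035,0.01,-0.05],"twist":0,"jaw":1},{"offset":[0.035,0.01,-0.1],"twist":0,"jaw":1},{"offset":[0.035,0.01,-0.13],"twist":0,"jaw":1},{"offset":[0.035,0.01,-0.13],"twist":0,"jaw":1}]'
python3 - <<'E'
from h import *
import pickle
s=snap('top','t2.png'); print(yaw()); rows([[500,-242,250],[500,-242,140]])
print({n:proj(s,[[*barpt(t,254,0),195] for t in (1.4,1.45,1.5,1.55)]).round(1).tolist() for n in 'a'})
E
```

```text
clock: 4.55
position: [551.0, 49.8, 279.5]
eef_rot: [-0.602, 3.074, -0.003]
wrist_force: [-0.1, 0.5, -0.2]
width: 0.7
grip_force: 0.0
112.15352588217647
[ 500 -242  250] [0.156, -0.251, 0.026]
[ 500 -242  140] [0.157, -0.251, 0.136]
{'a': [[281.4, 231.0], [282.7, 225.1], [283.6, 219.2], [284.3, 213.3]]}
```

```bash
python3 -m inch '[{"offset":[0.157,-0.251,0.026],"twist":0,"jaw":0.2},{"offset":[0.157,-0.251,0.026],"twist":0,"jaw":0.2},{"offset":[0.157,-0.251,0.026],"twist":0,"jaw":0.2},{"offset":[0.157,-0.251,0.026],"twist":0,"jaw":0.2},{"offset":[0.157,-0.251,0.026],"twist":0,"jaw":0.2},{"offset":[0.157,-0.251,0.026],"twist":0,"jaw":0.2},{"offset":[0.157,-0.251,0.026],"twist":0,"jaw":0.2},{"offset":[0.157,-0.251,0.026],"twist":0,"jaw":0.2}]'
python3 - <<'E'
from h import *
import cv2
s=snap('wrist'); t=snap('top'); print(yaw()); rows([[500,-242,140]])
cv2.imwrite('pics/w3.png',cv2.hconcat([cv2.resize(s['image'],(400,300)),cv2.resize(t['image'],(400,300))]))
m=s['image'].copy()
for p in proj(s,[[500,-241,158],[521,-233,158],[479,-249,158]]): cv2.circle(m,tuple(int(x) for x in p),3,(0,255,0),-1)
c=t['image'][180:300,170:310]
cv2.imwrite('pics/w3.png',cv2.hconcat([cv2.resize(m,(480,360)),cv2.resize(c,(320,360))[:, :]]))
E
```

```text
clock: 5.4
position: [495.9, -243.5, 246.0]
eef_rot: [0.597, -3.082, -0.003]
wrist_force: [0.3, -0.2, 0.6]
width: 59.6
grip_force: 0.0
112.2176194147188
[ 500 -242  140] [-0.002, -0.002, 0.107]
```

View pics/w3.png

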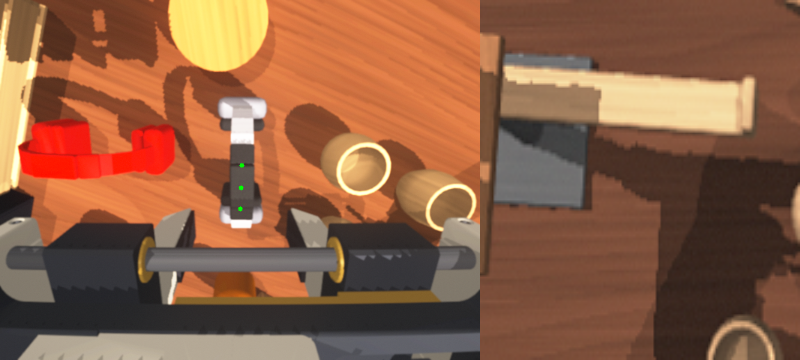

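The grey band lies centred between the fingers (crown near (241,185)). The bar stands square, its tip at (288,214) in the full top image. Descending and gripping.

```bash
python3 -m inch '[{"offset":[0,0,0.035],"twist":0,"jaw":0.2},{"offset":[0,0,0.07],"twist":0,"jaw":0.2},{"offset":[0,0,0.107],"twist":0,"jaw":0.2},{"offset":[0,0,0.107],"twist":0,"jaw":0.2},{"offset":[0,0,0.107],"twist":0,"jaw":0.2}]'
python3 -m inch '[{"offset":[0,0,0.107],"twist":0,"jaw":1},{"offset":[0,0,0],"twist":0,"jaw":1}]' 15 >/dev/null & sleep 0; kill %1 2>/dev/null; echo
```

```text
clock: 6.0
position: [497.9, -241.2, 140.8]
eef_rot: [0.606, -3.082, -0.002]
wrist_force: [-0.1, -0.5, 1.1]
width: 73.1
grip_force: 0.0
```

That second command was a slip: I killed it, but I need to check that it did nothing.

```bash
python3 - <<'E'
from h import *
o=ctrl.get_obs(); print(o['clock'],o['position'],o['width'],o['wrist_force'])
E
```

```text
6.0 [ 497.86397567 -241.17044275  140.82201907] 73.10578376035815 [-0.13540965 -0.45134568  1.10068499]
```

The clock is still at 6.0, so it did nothing. Gripping now.

```bash
python3 -m inch '[{"offset":[0,0,0],"twist":0,"jaw":1},{"offset":[0,0,0],"twist":0,"jaw":1},{"offset":[0,0,0],"twist":0,"jaw":1},{"offset":[0,0,0],"twist":0,"jaw":1},{"offset":[0,0,0],"twist":0,"jaw":1},{"offset":[0,0,0],"twist":0,"jaw":1},{"offset":[0,0,0],"twist":0,"jaw":1},{"offset":[0,0,0],"twist":0,"jaw":1}]' 25
python3 -m inch '[{"offset":[0,0,-0.02],"twist":0,"jaw":1},{"offset":[0,0,-0.05],"twist":0,"jaw":1},{"offset":[0,0,-0.08],"twist":0,"jaw":1},{"offset":[0,0,-0.12],"twist":0,"jaw":1},{"offset":[0,0,-0.16],"twist":0,"jaw":1},{"offset":[0,0,-0.2],"twist":0,"jaw":1},{"offset":[0,0,-0.22],"twist":0,"jaw":1},{"offset":[0,0,-0.22],"twist":0,"jaw":1}]'
python3 - <<'E'
from h import *
print(yaw(),ctrl.get_obs()['joint_pos']); snap('top','t4.png')
p=barpt(1.54,175,0); rows([[550,-150,360],[*p,360]])
E
```

```text
clock: 6.8
position: [497.4, -243.0, 140.7]
eef_rot: [0.601, -3.083, -0.0]
wrist_force: [-0.9, 0.9, 1.7]
width: 23.7
grip_force: 25.0
clock: 7.6
position: [499.1, -243.7, 363.8]
eef_rot: [-0.601, 3.079, -0.006]
wrist_force: [1.0, 0.0, -2.5]
width: 23.8
grip_force: 25.0
112.09453283180139 [ 0.59842904  0.20022161 -0.22758497  1.62046965  0.04697565  1.32020532
  2.32028117]
[ 550 -150  360] [-0.083, 0.067, 0.001]
[636. 105. 360.] [-0.259, 0.27, 0.001]
```

```bash
python3 - <<'E'
from h import *
import pickle
t=pickle.load(open('d.pkl','rb'))['top']
g=cv2.imread('pics/t4.png')
for u in (225,240,255,270,280): print(u,[tuple(g[v,u]) for v in range(196,236,3)] if u in(255,) else '', [v for v in range(195,240) if g[v,u].astype(int).sum()>430][::1])
for uv,z in (((288.1,214.3),195),((244.4,213),173)): print(at_z(t,uv,z), barpt(1.54,254,0))
E
```

```text
225  [204, 205, 206, 207, 208, 209, 210, 211, 212, 213, 214, 215, 216, 217, 218, 219, 220]
240  [205, 206, 207, 208, 209, 210, 211, 212, 213, 214, 215, 216, 217, 218, 219, 220, 221]
255 [(np.uint8(54), np.uint8(75), np.uint8(116)), (np.uint8(51), np.uint8(68), np.uint8(107)), (np.uint8(53), np.uint8(70), np.uint8(112)), (np.uint8(59), np.uint8(77), np.uint8(115)), (np.uint8(146), np.uint8(198), np.uint8(238)), (np.uint8(154), np.uint8(209), np.uint8(241)), (np.uint8(152), np.uint8(206), np.uint8(241)), (np.uint8(146), np.uint8(197), np.uint8(237)), (np.uint8(150), np.uint8(205), np.uint8(240)), (np.uint8(71), np.uint8(93), np.uint8(119)), (np.uint8(51), np.uint8(67), np.uint8(106)), (np.uint8(48), np.uint8(64), np.uint8(102)), (np.uint8(28), np.uint8(35), np.uint8(49)), (np.uint8(26), np.uint8(33), np.uint8(48))] [206, 207, 208, 209, 210, 211, 212, 213, 214, 215, 216, 217, 218, 219, 220, 221, 222]
270  [207, 208, 209, 210, 211, 212, 213, 214, 215, 216, 217, 218, 219, 220, 221, 222, 223]
280  [208, 209, 210, 211, 212, 213, 214, 215, 216, 217, 218, 219, 220, 221, 222, 223]
[628.6056287   17.98569519 195.        ] [628.44106372  26.28921516]
[638.47780986 114.47237832 173.        ] [628.44106372  26.28921516]
```

```bash
python3 -m inch '[{"offset":[-0.03,0.03,0],"twist":4,"jaw":1},{"offset":[-0.06,0.06,0],"twist":8,"jaw":1},{"offset":[-0.09,0.09,0],"twist":12,"jaw":1},{"offset":[-0.12,0.12,0],"twist":16,"jaw":1},{"offset":[-0.15,0.15,0],"twist":19,"jaw":1},{"offset":[-0.18,0.18,0],"twist":22,"jaw":1},{"offset":[-0.2,0.2,0],"twist":25,"jaw":1},{"offset":[-0.2,0.2,0],"twist":25,"jaw":1}]'

```

```text
clock: 8.45
position: [607.1, 24.2, 357.2]
eef_rot: [-0.068, -3.136, -0.006]
wrist_force: [-0.6, 0.7, -2.3]
width: 23.6
grip_force: 25.0
```

```bash
python3 - <<'E'
from h import *
import pickle
t=pickle.load(open('d.pkl','rb'))['top']
for u,v in ((225,212),(240,213),(255,214),(270,215)): print(at_z(t,(u,v),173))
s=snap('scene'); m=s['image']
for p in proj(s,[[636,105,173],[630,30,195]]): cv2.circle(m,tuple(int(x) for x in p),2,(0,255,0),-1)
cv2.imwrite('pics/s5.png',cv2.resize(m[60:360,250:590],(680,600)))
print(yaw(),ctrl.get_obs()['joint_pos']); rows([[634,105,360],[634,105,250],[634,105,180]])
E
```

```text
[641.84409464 156.86088437 173.        ]
[638.73770885 124.05641367 173.        ]
[635.66069168  91.43403895 173.        ]
[632.61056351  58.96994356 173.        ]
87.40967188367499 [ 0.18040106  0.32041452 -0.3371365   1.49185727  0.10486316  1.35258117
  1.36151426]
[634 105 360] [-0.024, 0.086, -0.003]
[634 105 250] [-0.024, 0.085, 0.107]
[634 105 180] [-0.025, 0.085, 0.177]
```

View pics/s5.png

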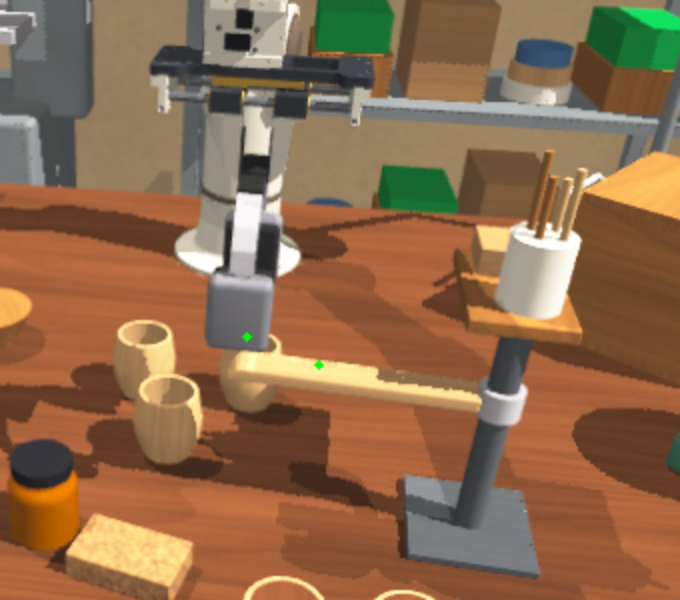

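The muffs hang upright in the gripper (about (240,270) in the crop), and the bar is clear below with the target spot at (319,365). Moving over the bar, then lowering.

```bash
python3 -m inch '[{"offset":[-0.01,0.03,-0.003],"twist":0,"jaw":1},{"offset":[-0.02,0.055,-0.003],"twist":0,"jaw":1},{"offset":[-0.026,0.079,-0.003],"twist":0,"jaw":1},{"offset":[-0.026,0.079,-0.003],"twist":0,"jaw":1},{"offset":[-0.026,0.079,-0.003],"twist":0,"jaw":1},{"offset":[-0.026,0.079,-0.003],"twist":0,"jaw":1}]'
python3 -m inch '[{"offset":[0,0,0.025],"twist":0,"jaw":1},{"offset":[0,0,0.05],"twist":0,"jaw":1},{"offset":[0,0,0.075],"twist":0,"jaw":1},{"offset":[0,0,0.1],"twist":0,"jaw":1},{"offset":[0,0,0.125],"twist":0,"jaw":1},{"offset":[0,0,0.14],"twist":0,"jaw":1},{"offset":[0,0,0.14],"twist":0,"jaw":1}]'
python3 - <<'E'
from h import *
print(ctrl.get_obs()['wrist_force']); rows([[635,98,176]])
E
```

```text
clock: 9.1
position: [637.3, 92.3, 362.5]
eef_rot: [-0.084, -3.139, 0.003]
wrist_force: [0.4, -1.2, -2.3]
width: 23.8
grip_force: 25.0
clock: 9.8
position: [635.9, 93.0, 221.0]
eef_rot: [-0.082, -3.136, 0.002]
wrist_force: [-0.6, 0.4, -2.2]
width: 23.6
grip_force: 25.0
[-0.57790383  0.35147711 -2.19355381]
[635  98 176] [0.001, 0.005, 0.045]
```

```bash
python3 -m inch '[{"offset":[0.001,0.003,0.015],"twist":0,"jaw":1},{"offset":[0.001,0.003,0.03],"twist":0,"jaw":1},{"offset":[0.001,0.003,0.04],"twist":0,"jaw":1},{"offset":[0.001,0.003,0.045],"twist":0,"jaw":1},{"offset":[0.001,0.003,0.045],"twist":0,"jaw":1}]'
python3 - <<'E'
from h import *
s=snap('scene'); m=s['image']
cv2.imwrite('pics/s6.png',cv2.resize(m[150:350,330:550],(660,600)))
E
```

```text
clock: 10.3
position: [636.2, 98.0, 177.7]
eef_rot: [-0.079, -3.139, 0.001]
wrist_force: [0.1, 1.0, -2.0]
width: 23.6
grip_force: 25.0
```

View pics/s6.png

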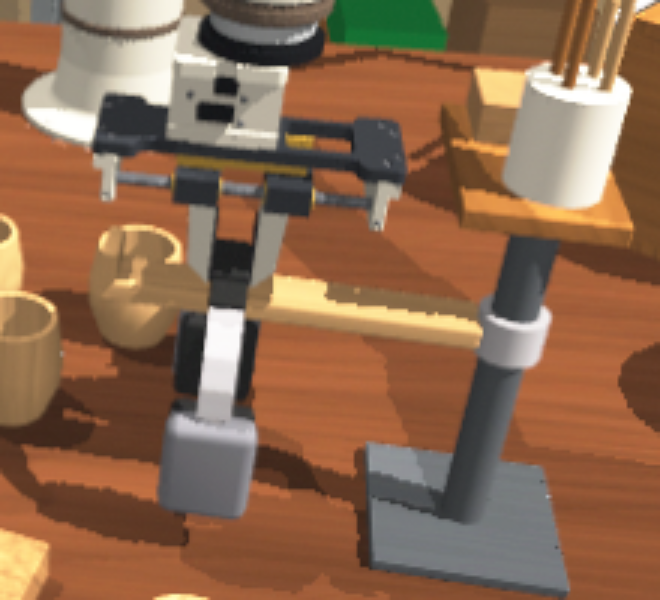

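The band straddles the bar, crown just above it at (235,275) in the crop. Releasing.

```bash
python3 -m inch '[{"offset":[0,0,0.003],"twist":0,"jaw":1},{"offset":[0,0,0.003],"twist":0,"jaw":0.5},{"offset":[0,0,0.003],"twist":0,"jaw":0.5},{"offset":[0,0,0.003],"twist":0,"jaw":0.5},{"offset":[0,0,0.003],"twist":0,"jaw":0.5},{"offset":[0,0,0.003],"twist":0,"jaw":0.5},{"offset":[0,0,0.003],"twist":0,"jaw":0.5},{"offset":[0,0,0.003],"twist":0,"jaw":0.5}]'
python3 -m inch '[{"offset":[0,0,-0.02],"twist":0,"jaw":0.5},{"offset":[0,0,-0.05],"twist":0,"jaw":0.5},{"offset":[0,0,-0.09],"twist":0,"jaw":0.5},{"offset":[0,0,-0.13],"twist":0,"jaw":0.5},{"offset":[0,0,-0.13],"twist":0,"jaw":0.5},{"offset":[0,0,-0.13],"twist":0,"jaw":0.5}]'
python3 - <<'E'
from h import *
s=snap('scene'); m=s['image'];t=snap('top')['image']
cv2.imwrite('pics/s7.png',cv2.hconcat([cv2.resize(m[150:350,330:550],(440,400)),cv2.resize(t[150:300,170:300],(347,400))]))
a=barpt(1.54,232,-75); print(yaw());rows([[*barpt(1.54,300,-110),300],[*barpt(1.54,236,-80),300]])
E
```

```text
clock: 11.15
position: [636.8, 98.1, 175.7]
eef_rot: [0.08, 3.141, 0.0]
wrist_force: [-1.3, -0.3, -0.6]
width: 45.7
grip_force: 0.0
clock: 11.75
position: [637.4, 98.3, 307.1]
eef_rot: [0.08, 3.138, 0.001]
wrist_force: [-0.9, -1.0, -0.2]
width: 45.8
grip_force: 0.0
87.0963413045625
[733. -31. 300.] [-0.104, -0.123, 0.004]
[710.  36. 300.] [-0.077, -0.058, 0.004]
```

View pics/s7.png

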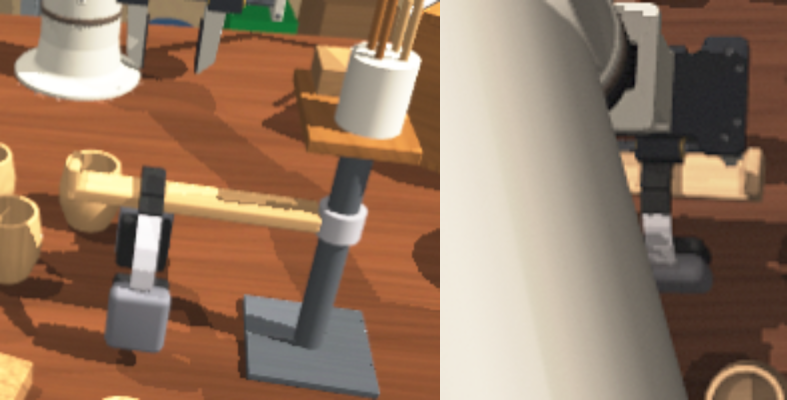

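The muffs hang astride the bar (crown at (152,180) in the left crop), released. Next I go round to the far side of the bar near the tip.

```bash
python3 -m inch '[{"offset":[-0.035,-0.025,0.004],"twist":-6,"jaw":1},{"offset":[-0.07,-0.055,0.004],"twist":-13,"jaw":1},{"offset":[-0.07,-0.06,0.004],"twist":-13,"jaw":1},{"offset":[-0.07,-0.06,0.004],"twist":-13,"jaw":1},{"offset":[-0.07,-0.06,0.004],"twist":-13,"jaw":1},{"offset":[-0.07,-0.06,0.004],"twist":-13,"jaw":1}]' 20
python3 -m inch '[{"offset":[0,0,0.04],"twist":0,"jaw":1},{"offset":[0,0,0.08],"twist":0,"jaw":1},{"offset":[0,0,0.12],"twist":0,"jaw":1},{"offset":[0,0,0.158],"twist":0,"jaw":1},{"offset":[0,0,0.158],"twist":0,"jaw":1},{"offset":[0,0,0.158],"twist":0,"jaw":1}]'
python3 - <<'E'
from h import *
print(yaw()); rows([[*barpt(t,236,-38),145] for t in np.arange(1.56,.7,-.075)])
E
```

```text
clock: 12.45
position: [702.8, 36.7, 301.6]
eef_rot: [0.28, -3.128, -0.002]
wrist_force: [-0.4, 0.5, 0.0]
width: 3.0
grip_force: 0.0
clock: 13.05
position: [703.3, 35.9, 144.3]
eef_rot: [0.278, -3.129, -0.001]
wrist_force: [-0.3, 0.0, 0.6]
width: 0.4
grip_force: 0.0
100.17339286353064
[673.  41. 145.] [0.029, 0.01, -0.001]
[655.  40. 145.] [0.047, 0.013, -0.001]
[637.  41. 145.] [0.064, 0.016, -0.001]
[619.  43. 145.] [0.082, 0.021, -0.001]
[602.  46. 145.] [0.098, 0.028, -0.001]
[584.  50. 145.] [0.115, 0.035, -0.001]
[567.  56. 145.] [0.13, 0.044, -0.001]
[551.  63. 145.] [0.145, 0.054, -0.001]
[535.  72. 145.] [0.159, 0.065, -0.001]
[520.  81. 145.] [0.173, 0.077, -0.001]
[505.  92. 145.] [0.185, 0.09, -0.001]
[492. 103. 145.] [0.196, 0.104, -0.001]
```

```bash
python3 -m inch '[{"offset":[0.01,0.004,0],"twist":0,"jaw":1},{"offset":[0.02,0.007,0],"twist":0,"jaw":1},{"offset":[0.029,0.01,0],"twist":0,"jaw":1},{"offset":[0.038,0.012,0],"twist":0,"jaw":1},{"offset":[0.047,0.013,0],"twist":0,"jaw":1},{"offset":[0.056,0.015,0],"twist":0,"jaw":1},{"offset":[0.064,0.016,0],"twist":0,"jaw":1},{"offset":[0.073,0.019,0],"twist":0,"jaw":1}]'
python3 -m inch '[{"offset":[0.009,0.002,0],"twist":0,"jaw":1},{"offset":[0.017,0.005,0],"twist":0,"jaw":1},{"offset":[0.025,0.009,0],"twist":0,"jaw":1},{"offset":[0.034,0.012,0],"twist":0,"jaw":1},{"offset":[0.042,0.016,0],"twist":0,"jaw":1},{"offset":[0.05,0.02,0],"twist":0,"jaw":1},{"offset":[0.057,0.025,0],"twist":0,"jaw":1},{"offset":[0.065,0.03,0],"twist":0,"jaw":1}]'
python3 - <<'E'
from h import *
print(yaw()); rows([[*barpt(t,236,-39),145] for t in np.arange(1.1,-.02,-.075)])
E
```

```text
clock: 13.85
position: [628.0, 40.1, 143.7]
eef_rot: [-0.275, 3.129, -0.0]
wrist_force: [0.5, -0.1, 0.4]
width: 0.4
grip_force: 0.4
clock: 14.65
position: [558.7, 59.0, 143.8]
eef_rot: [-0.276, 3.129, 0.0]
wrist_force: [1.1, 0.3, -0.4]
width: 0.5
grip_force: 0.4
100.09357733614327
[566.  57. 145.] [-0.007, -0.004, -0.001]
[550.  64. 145.] [0.008, 0.006, -0.001]
[534.  72. 145.] [0.022, 0.017, -0.001]
[519.  82. 145.] [0.035, 0.03, -0.001]
[504.  93. 145.] [0.048, 0.043, -0.001]
[491. 104. 145.] [0.059, 0.057, -0.001]
[478. 117. 145.] [0.069, 0.071, -0.001]
[466. 131. 145.] [0.078, 0.087, -0.001]
[456. 145. 145.] [0.086, 0.103, -0.001]
[446. 160. 145.] [0.093, 0.12, -0.001]
[438. 176. 145.] [0.098, 0.137, -0.001]
[431. 193. 145.] [0.102, 0.154, -0.001]
[425. 210. 145.] [0.105, 0.172, -0.001]
[421. 227. 145.] [0.107, 0.19, -0.001]
[417. 245. 145.] [0.107, 0.208, -0.001]
```

```bash
python3 -m inch '[{"offset":[0.008,0.006,0],"twist":0,"jaw":1},{"offset":[0.015,0.012,0],"twist":0,"jaw":1},{"offset":[0.022,0.017,0],"twist":0,"jaw":1},{"offset":[0.029,0.024,0],"twist":0,"jaw":1},{"offset":[0.035,0.03,0],"twist":0,"jaw":1},{"offset":[0.042,0.037,0],"twist":0,"jaw":1},{"offset":[0.048,0.043,0],"twist":0,"jaw":1},{"offset":[0.054,0.05,0],"twist":0,"jaw":1}]'
python3 -m inch '[{"offset":[0.005,0.007,0],"twist":0,"jaw":1},{"offset":[0.01,0.014,0],"twist":0,"jaw":1},{"offset":[0.015,0.021,0],"twist":0,"jaw":1},{"offset":[0.02,0.029,0],"twist":0,"jaw":1},{"offset":[0.024,0.037,0],"twist":0,"jaw":1},{"offset":[0.028,0.045,0],"twist":0,"jaw":1},{"offset":[0.032,0.053,0],"twist":0,"jaw":1},{"offset":[0.036,0.061,0],"twist":0,"jaw":1}]'
python3 - <<'E'
from h import *
s=snap('top');s2=snap('scene')
cv2.imwrite('pics/t8.png',cv2.hconcat([cv2.resize(s['image'][160:360,110:310],(400,400)),cv2.resize(s2['image'][150:350,360:560],(400,400))]))
print(yaw()); rows([[*barpt(t,236,-39),145] for t in np.arange(.5,-.02,-.075)])
E
```

```text
clock: 15.45
position: [496.7, 98.8, 143.7]
eef_rot: [0.276, -3.129, 0.0]
wrist_force: [1.2, -0.0, 0.6]
width: 0.9
grip_force: 0.4
clock: 16.25
position: [450.7, 152.8, 143.7]
eef_rot: [0.277, -3.129, -0.0]
wrist_force: [0.9, -0.5, -0.3]
width: 0.4
grip_force: 0.3
100.2233107426848
[456. 145. 145.] [-0.004, -0.009, -0.001]
[446. 160. 145.] [0.002, 0.007, -0.001]
[438. 176. 145.] [0.008, 0.024, -0.001]
[431. 193. 145.] [0.012, 0.042, -0.001]
[425. 210. 145.] [0.015, 0.06, -0.001]
[421. 227. 145.] [0.016, 0.078, -0.001]
[417. 245. 145.] [0.016, 0.095, -0.001]
```

View pics/t8.png

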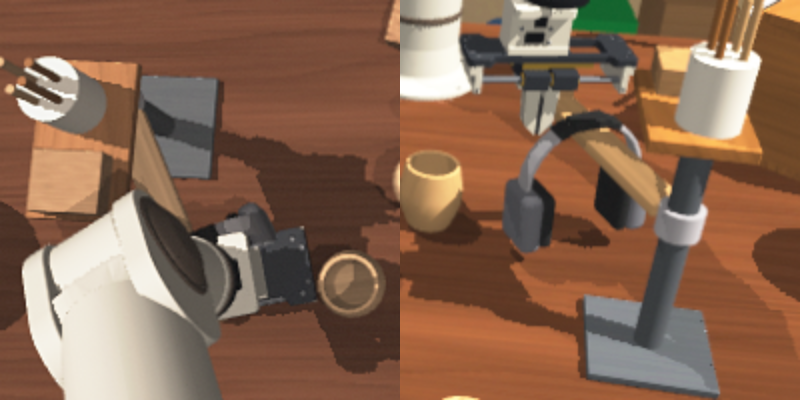

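The muffs ride across the bar (crown (585,125) right crop), the finger pushing at (540,115). Continuing to home.

```bash
python3 -m inch '[{"offset":[0.003,0.008,0],"twist":0,"jaw":1},{"offset":[0.006,0.016,0],"twist":0,"jaw":1},{"offset":[0.008,0.024,0],"twist":0,"jaw":1},{"offset":[0.01,0.033,0],"twist":0,"jaw":1},{"offset":[0.012,0.042,0],"twist":0,"jaw":1},{"offset":[0.014,0.05,0],"twist":0,"jaw":1},{"offset":[0.015,0.058,0],"twist":0,"jaw":1},{"offset":[0.016,0.066,0],"twist":0,"jaw":1}]'
python3 -m inch '[{"offset":[0.001,0.007,0],"twist":0,"jaw":1},{"offset":[0.001,0.014,0],"twist":0,"jaw":1},{"offset":[0.001,0.02,0],"twist":0,"jaw":1},{"offset":[0.001,0.026,0],"twist":0,"jaw":1},{"offset":[0.001,0.03,0],"twist":0,"jaw":1}]'
python3 - <<'E'
from h import *
print(ctrl.get_obs()['wrist_force']); rows([[*barpt(0,236,-39),145]])
E
```

```text
clock: 17.15
position: [423.6, 215.0, 143.7]
eef_rot: [0.277, -3.129, 0.0]
wrist_force: [1.7, -0.5, 0.8]
width: 0.6
grip_force: 0.4
clock: 17.65
position: [417.5, 244.3, 143.7]
eef_rot: [0.277, -3.129, -0.0]
wrist_force: [0.8, -1.2, 0.5]
width: 0.1
grip_force: 0.4
[ 0.84997819 -1.21165981  0.54465111]
[416. 257. 145.] [-0.001, 0.012, -0.001]
```

Pushing on in small steps until the stop is felt.

```bash
python3 -m inch '[{"offset":[0,0.004,0],"twist":0,"jaw":1},{"offset":[0,0.008,0],"twist":0,"jaw":1},{"offset":[0,0.011,0],"twist":0,"jaw":1},{"offset":[0,0.013,0],"twist":0,"jaw":1}]'
python3 -m inch '[{"offset":[0,0.002,0],"twist":0,"jaw":1},{"offset":[0,0.004,0],"twist":0,"jaw":1}]'
python3 -m inch '[{"offset":[0,0.002,0],"twist":0,"jaw":1},{"offset":[0,0.004,0],"twist":0,"jaw":1}]'
```

```text
clock: 18.05
position: [415.2, 256.8, 143.7]
eef_rot: [0.277, -3.129, -0.0]
wrist_force: [0.2, -0.6, -0.0]
width: 0.1
grip_force: 0.3
clock: 18.25
position: [414.9, 259.0, 143.6]
eef_rot: [0.275, -3.129, 0.004]
wrist_force: [1.8, -7.7, 3.0]
width: 0.5
grip_force: 3.8
clock: 18.45
position: [414.9, 259.3, 143.5]
eef_rot: [0.271, -3.129, 0.011]
wrist_force: [1.7, -16.7, 9.1]
width: 0.7
grip_force: 8.6
```

The stop is felt at 16.7 N. Backing away and checking.

```bash
python3 -m inch '[{"offset":[0,-0.015,0],"twist":0,"jaw":1},{"offset":[0.01,-0.04,0],"twist":0,"jaw":1},{"offset":[0.02,-0.06,0],"twist":0,"jaw":1},{"offset":[0.02,-0.07,-0.05],"twist":0,"jaw":1},{"offset":[0.02,-0.1,-0.1],"twist":0,"jaw":1},{"offset":[0.02,-0.14,-0.14],"twist":0,"jaw":1},{"offset":[0.02,-0.18,-0.14],"twist":0,"jaw":1},{"offset":[0.02,-0.22,-0.14],"twist":0,"jaw":1}]'
python3 -m inch '[{"offset":[0,-0.04,0],"twist":0,"jaw":1},{"offset":[0,-0.04,0],"twist":0,"jaw":1},{"offset":[0,-0.04,0],"twist":0,"jaw":1},{"offset":[0,-0.04,0],"twist":0,"jaw":1},{"offset":[0,-0.04,0],"twist":0,"jaw":1},{"offset":[0,-0.04,0],"twist":0,"jaw":1},{"offset":[0,-0.04,0],"twist":0,"jaw":1},{"offset":[0,-0.04,0],"twist":0,"jaw":1}]'
python3 - <<'E'
from h import *
s=snap('top');s2=snap('scene')
for a in (s,s2):
  for p in proj(a,[[*barpt(0,260,0),195],[*barpt(.1,260,0),195]]): cv2.circle(a['image'],tuple(int(round(x)) for x in p),1,(0,255,0),-1)
cv2.imwrite('pics/t9.png',cv2.hconcat([cv2.resize(s['image'][160:360,110:310],(400,400)),cv2.resize(s2['image'][150:350,360:560],(400,400))]))
E
```

```text
clock: 19.25
position: [434.5, 42.8, 286.6]
eef_rot: [-0.276, 3.123, -0.001]
wrist_force: [0.8, 0.0, 0.2]
width: 0.6
grip_force: 0.0
clock: 20.05
position: [439.7, 5.4, 283.7]
eef_rot: [0.278, -3.129, -0.0]
wrist_force: [-0.1, -0.6, 0.8]
width: 0.8
grip_force: 0.0
```

View pics/t9.png

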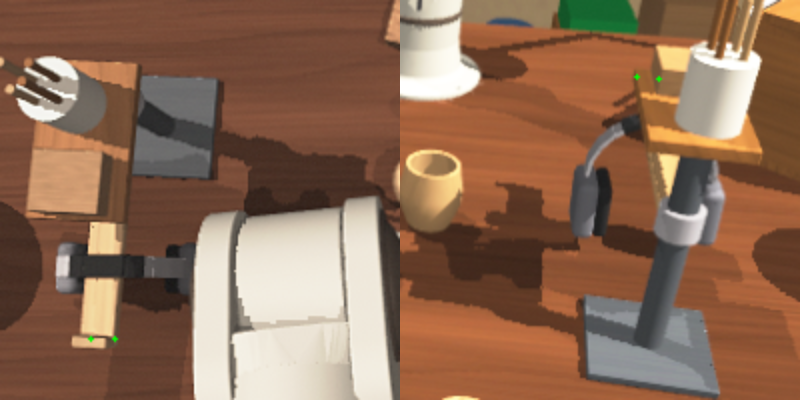

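The bar is home: its tip at (90,341) in the left crop sits on the 0 rad marker at (91,339). The muffs hang square across it, upright. The robot is clear of everything, so I'm handing in.

```bash
python3 -c "
from plant import ctrl
print(ctrl.sign_off())"
```

```text
the job is handed in; nothing more can be done
None
```

The job is handed in (no verdict was returned): the bar is home against its stop, the grey ear defenders hang released astride it, the arm is clear, and no bystander was touched that I could see, at about 20 s of the 72 s allowed.

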